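# Latch the open demo-kit case

### The job

Of the two black transport cases on the desk one is still unlatched: its steel lever and wire loop stand up. Hook that loop over the keeper on the same case, then press the lever over until it lies flat and the latch is tight. Leave the latch of the other, already closed case shut.

Things in the scene. Friction and masses are not known exactly. Their poses are not given: they have to be found in the camera images.
- case: The unlatched case: black box with aluminium edges, 150 mm (its x) by 140 mm (its y) by 120 mm high, heavy, does not move; one of two alike. Origin: centre of its underside. The draw latch is on its top, in the plane y = 0 of the case: lever pivot (axis along y) at x = 0, 135 mm above the origin, keeper towards +x.
- keeper (a point): Where the hooked bar sits, under the keeper's lip: x = 49, y = 0, z = 125 mm in the case's frame. The keeper is a small steel hook on the case top, 22 mm wide, 14 mm high, from x = 40 to its lip at x = 53 mm, mouth towards the case's +x. It is sprung and gives about 3 mm towards the lever under the loop's pull.
- lever (a joint): Lever of the unlatched case, rad: 0 = closed, flat towards the case's -x, top 137 mm above the table; 1.57 upright; 2.25 open stop, leaning to the keeper. Strip 24 mm wide, 52 mm long, stays where left; starts at 1.3 to 1.57. Beyond 1.9 the loop reaches over the keeper, best at the stop. Hooked, it resists closing (2 N at its end, 3 to 4 N mid-way) until 0.35, then pulls shut.
- loop_bar (a point): Centre of the loop's end bar. Loop: steel wire frame 43 mm wide, 62 mm from hinge to bar, 5 to 6 mm thick, bar along the case's y. It swings freely on the lever, 16 mm from the pivot, its sides straddling the lever. It starts upright, leaning back on the lever, bar about 210 mm above the table; tipped towards the keeper, it falls by itself onto keeper or case top.
- shut_lever (a joint): Lever of the other, closed case, rad: 0 = closed and flat. That case has the same size and latch, its loop hooked; it stands to the other side.

How it is judged (in metres and radians):
On the way:
1. the loop's bar is down behind the keeper, below its lip, with the lever still up (x of loop_bar in the frame of case above 0.042 m and z of loop_bar in the frame of case below 0.13 m and value of joint lever above 0.6 rad), for 0.2 s.
At the end, for the whole second after the job is handed in: The lever of the unlatched case lies flat (within 0.15 rad of closed), its loop's bar is caught under the keeper's lip (x 40 to 56 mm, z below 131 mm in the case's frame), and the other case's lever is still flat (within 0.15 rad) (value of joint each of lever, shut_lever below 0.15 rad and x of loop_bar in the frame of case between 0.04 and 0.056 m and z of loop_bar in the frame of case below 0.131 m); the robot touches nothing.
It fails at once if the latch of the other case is opened (its lever lifted beyond 0.3 rad) (value of joint shut_lever above 0.3 rad).
It also fails if it takes over 45 s, if anything falls off the work surface, if the arm or the gripper's body presses on something with over 40 N, if the wrist force passes 120 N, or if a joint passes its speed limit or range.

### The arm

A 7-joint arm with a two-finger parallel gripper is mounted at the origin on the work surface. World frame = base frame: x ahead of the robot, y to its left, z up, the work surface at z = 0. Lengths are in m, angles in degrees, forces in N, time in s.
With the tool pointing down it reaches from about 0.4 to 0.9 m from the base axis. Payload 5.5 kg.
Tool frame: the origin (TCP) lies on the centre line of the jaws, within the pads' length; the fingertips stand 11 mm ahead of it and the grasp point (between the pads) lies 8 mm behind it; z points along the fingers, y is the line along which they close (so a half turn about z gives the same grasp; the last joint's range is limited). The gripper opens to 92 mm and grips with 3 to 60 N. Pads are 19 mm wide; open, the fingers measure 130 mm over their backs; the gripper's body (75 mm by 190 mm) begins 47 mm behind the grasp point.
Start: joints at [-53.503, 28.699, -24.465, 88.831, 12.651, 65.22, -12.049], TCP at [0.237, 0.605, 0.238] pointing down, gripper open.
Joint ranges: [-164.97, 164.97], [-17.58, 116.51], [-87.97, 89.64], [11.32, 138.91], [-80.73, 260.73], [10.89, 115.49], [-147.41, 147.41]. Speed limits (degrees/s): [147.25, 147.25, 180, 180, 180, 180, 180].

### API

Orientations are given as a 3x3 rotation matrix whose columns are the frame's x, y, z axes.
In Python, from bench import r gives the robot as it stands.
- The arm moves only by the tool move_arm, never from a script. Its argument "motion" is a list of rows, each an object with "delta_rot": the turn, a rotation vector about the world's x, y, z in rad, a list of three; "travel": the shift along the world's x, y, z in cm, a list of three; "fingers": the opening in per cent of the stroke, from 0 (shut) to 100 (fully open). In form: [{"delta_rot": [ax, ay, az], "travel": [tx, ty, tz], "fingers": fingers}, ...]. A call has 1 to 10 rows; each row shifts and turns the commanded pose from where the row before left it; what a row does not reach is not made up. A row lasts 1/12 s, in which the tool goes at most 41.7 mm and 7.16 degrees, less where a joint would pass 70% of its speed; a pose out of reach is approached as far as the arm can. A call with a gripper value outside its range is refused whole. The fingers move at their own pace and stop on an object; "grip_force" is the grip in N (left out, the last holds). Time passes only in rows, so rows that do not move let the fingers close. It gives the time, the measured TCP pose, the force, the opening and the grip force at its end, in the units of the state.
- r.observe(): the state, without advancing time (a new reading comes with each control period).
- r.capture(name): name is "scene" or "top"; returns a dict with "pixels" (400x640x3 uint8, red, green, blue), "z_map" (400x640 float32, m along the optical axis (not along the pixel's ray), 0 where there is no reading), "K" (3x3 intrinsics, pixels), "R" (3x3) and "t" (3): a world point X has camera coordinates R X + t. Camera axes: x right, y down, z forward; pixel columns grow to the right and rows downward; lengths in m; the calibration is good to about 2 mm. A picture is of the moment at which its call begins.
- r.job_done(): hands the job in; it is judged then, once.
The state is a dict: "clock": time; "qpos": joint angles; "qd": joint speeds; "effort": joint torques, N m; "tcp_pos": TCP position; "orientation": TCP orientation; "force": force on the tool from outside, world axes, zero at the start; "ft_torque": the same for the moment, N m; "grip_width": opening from 0.0 (shut) to 1.0 (fully open); "grip_force": force on a finger pad.
Only numpy, scipy, OpenCV 4.12 (cv2) and the standard library are available. Lean on these libraries where they do the work, as an engineer would, in place of code of your own. Each camera call takes 0.05 s, during which the arm holds its last target. There are 200 camera calls.

## Working session

There is one attempt and no reset: what is moved stays moved. The work goes in short steps, Python scripts to look and compute and a tool call to move; the robot and the scene stay as the last step left them, time stands still between calls to the robot, and variables do not carry over. Pictures are saved under pics/ and viewed, at most 10 in all, crops included, and the job is handed in when it is done.

Besides the shell and the picture viewer there is one more tool, called after "Request:" by a JSON object that holds its "op" and its "data", one argument or row to a line. move_arm: Moves the arm, as the interface text tells. Its arguments: {"type":"object","properties":{"motion":{"type":"array"},"grip_force":{"type":"number"}},"required":["motion"]}

```bash
mkdir -p pics; cat > h.py <<'E'
import numpy as np, cv2
from bench import r
def cap(n):
    return r.capture(n)
def pts(c):
    z=c["z_map"];v,u=np.mgrid[:z.shape[0],:z.shape[1]]
    K=np.array(c["K"]);R=np.array(c["R"]);t=np.array(c["t"])
    P=np.stack([(u-K[0,2])/K[0,0]*z,(v-K[1,2])/K[1,1]*z,z],-1)
    W=(P-t)@R
    W[z<=0]=np.nan
    return W
def save(c,n): cv2.imwrite("pics/"+n,cv2.cvtColor(np.asarray(c["pixels"]),cv2.COLOR_RGB2BGR))
E
python3 - <<'E'
from h import *
for n in("scene","top"):
    c=cap(n);save(c,n+"1.png");W=pts(c);np.savez("/tmp/"+n,W=W,rgb=c["pixels"],K=c["K"],R=c["R"],t=c["t"])
    m=(abs(W[...,2]-.12)<.006)
    k,l,s,ce=cv2.connectedComponentsWithStats(m.astype('uint8'))
    for i in range(1,k):
        if s[i,4]>300:
            p=W[l==i][:,:2]; print(n,s[i],cv2.minAreaRect(p.astype('float32')*1000))
    print("cam",-np.array(c["R"]).T@c["t"])
o=r.observe();print(o["tcp_pos"],o["orientation"],o["grip_width"])
E
```

```text
scene [175   0  78  24 326] ((-97.63813018798828, 357.36767578125), (234.763671875, 118.0880126953125), 47.95832824707031)
scene [ 416   14   85   40 1746] ((548.205810546875, 658.98779296875), (199.70799255371094, 126.1557388305664), 0.29465141892433167)
scene [432  65  35  25 715] ((617.9017944335938, 447.76593017578125), (79.05130767822266, 82.64044952392578), 23.30858039855957)
scene [101  68  60  31 348] ((26.8595027923584, -10.752639770507812), (134.1243133544922, 77.28308868408203), 70.37812042236328)
scene [ 345   94   85   59 2846] ((580.4620971679688, 226.30169677734375), (151.29217529296875, 148.41253662109375), 16.951923370361328)
scene [ 177  205  129  118 6302] ((555.7160034179688, -189.09414672851562), (147.79420471191406, 153.25123596191406), 76.98592376708984)
scene [232 249  33  32 448] ((577.2377319335938, -192.83644104003906), (33.80008316040039, 45.36257553100586), 77.3228530883789)
cam [ 0.84038013 -0.32989051  0.62056325]
top [ 158  169   91   93 4826] ((581.2546997070312, 227.27438354492188), (151.46607971191406, 148.468994140625), 17.480260848999023)
top [  68  172   51   51 1593] ((619.5794067382812, 448.7878112792969), (81.0752944946289, 81.89543914794922), 22.56348419189453)
top [ 370  179   89   91 4572] ((556.6712646484375, -189.08123779296875), (148.97364807128906, 152.30262756347656), 77.28163146972656)
top [   0  184   22  100 1678] ((550.3485107421875, 610.8430786132812), (200.5314483642578, 44.818546295166016), 4.6991472244262695)
top [409 198  20  24 316] ((583.7913208007812, -196.57093811035156), (35.03068542480469, 41.46087646484375), 78.91139221191406)
cam [ 0.46592687 -0.01377069  0.92399969]
[0.23715007 0.60452287 0.23676826] [[-9.30988233e-01  3.65048507e-01 -7.05009733e-04]
 [ 3.65049183e-01  9.30986777e-01 -1.64779999e-03]
 [ 5.48278131e-05 -1.79144563e-03 -9.99998394e-01]] 1.001681479398413
```

View pics/scene1.png

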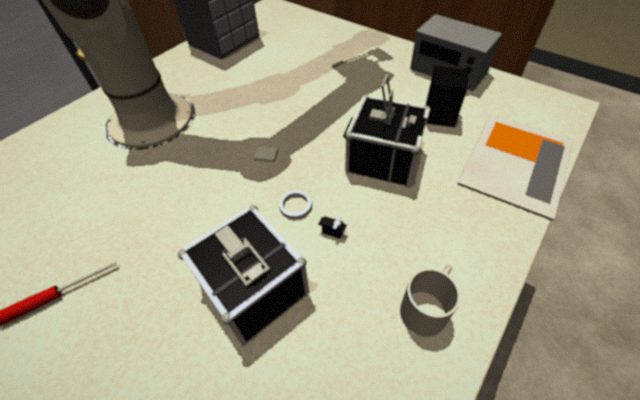

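View pics/top1.png

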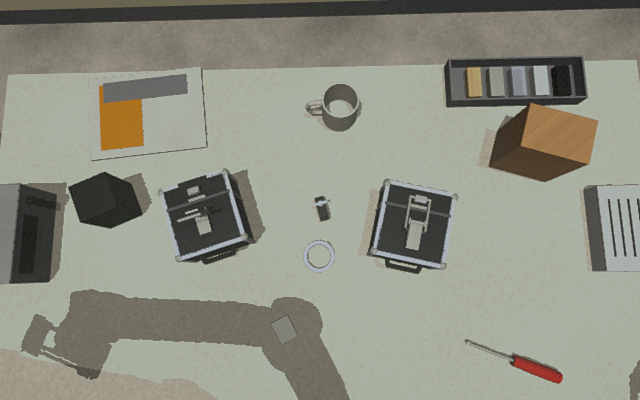

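The scene view shows the open case with its lever and loop up near (388,100), and the closed case near (245,270). In the top view the open case is at (205,215), its keeper at (193,190) pointing away from the robot. The closed case is at (413,225).

```bash
python3 - <<'E'
from h import *
C=np.array([.581,.227]);a=np.radians(17.2);ex=np.array([np.cos(a),np.sin(a)]);ey=np.array([-ex[1],ex[0]])
for n in("scene","top"):
    d=np.load("/tmp/%s.npz"%n);W=d["W"];L=np.stack([(W[...,:2]-C)@ex,(W[...,:2]-C)@ey,W[...,2]],-1)*1000
    m=(abs(L[...,0])<90)&(abs(L[...,1])<90)&(L[...,2]>126)&(L[...,2]<230)
    q=L[m];print(n,len(q))
    for z in range(125,230,8):
        s=q[(q[:,2]>=z)&(q[:,2]<z+8)]
        if len(s):print(z,len(s),np.percentile(s[:,0],[2,50,98]).round(),np.percentile(s[:,1],[2,50,98]).round())
    t=(abs(L[...,2]-120)<4)&(abs(L[...,0])<90)&(abs(L[...,1])<90)
    g=d["rgb"].astype(int).min(-1)>120
    e=L[t&g];print("rim",len(e),np.percentile(e[:,0],[1,99]),np.percentile(e[:,1],[1,99]),cv2.minAreaRect(e[:,:2].astype('float32')))
    k=m&(L[...,0]>30)&(L[...,2]<140);print("keeper",k.sum(),L[k].min(0),L[k].max(0),L[k].mean(0))
    im=cv2.cvtColor(d["rgb"],cv2.COLOR_RGB2BGR);cr=im[60:190,340:440] if n=="scene" else im[160:270,150:260]
    cv2.imwrite("pics/c_%s.png"%n,cv2.resize(cr,None,fx=4,fy=4,interpolation=cv2.INTER_CUBIC))
a=cv2.imread("pics/c_scene.png");b=cv2.imread("pics/c_top.png");H=520;b=cv2.copyMakeBorder(b,0,H-b.shape[0],0,0,0)
cv2.imwrite("pics/crops.png",np.hstack([cv2.resize(a,(360,H)),b[:, :440]]))
E
```

```text
scene 506
125 189 [-40. -18.  51.] [-14.  -3.  14.]
133 64 [-6.  3. 51.] [-15.  -3.  16.]
141 14 [-2.  0.  2.] [-11.  -6.  13.]
149 27 [-8. -4. -0.] [-20. -10.   7.]
157 24 [-10.  -4.  -1.] [-20. -11.   6.]
165 24 [-12.  -5.  -2.] [-20.  -9.  20.]
173 33 [-14. -10.  -2.] [-21.  -9.  21.]
181 42 [-16.  -6.  -3.] [-20.  -3.  21.]
189 19 [-19. -15. -13.] [-21.  17.  20.]
197 19 [-20. -17. -15.] [-21. -17.  21.]
205 38 [-23. -19. -17.] [-20.  -7.  20.]
213 13 [-22. -20. -19.] [-17.   4.  18.]
rim 624 [-75.45010593  73.22616331] [-69.25600772  72.49327158] ((-1.0677261352539062, 2.0154800415039062), (149.9867401123047, 144.02577209472656), 0.06999282538890839)
keeper 59 [ 39.26971652 -11.42531604 126.17733679] [ 52.18601309  11.64584136 136.83067511] [ 45.4283948   -1.10929884 132.43711298]
top 515
125 286 [-40. -17.  53.] [-12.   0.  12.]
133 51 [-6. 44. 53.] [-15.  -2.  15.]
141 1 [0. 0. 0.] [-11. -11. -11.]
149 6 [-6. -2. -1.] [-20. -12.  13.]
157 14 [-7. -4. -2.] [-21.  -7.  10.]
165 10 [-10.  -4.  -1.] [-21.  -5.   9.]
173 17 [-11.  -5.  -2.] [-20.  -6.  12.]
181 35 [-13.  -4.  -2.] [-20.  -0.  12.]
189 3 [-15. -14. -14.] [-20. -20. -20.]
197 3 [-18. -17. -15.] [-21. -20. -19.]
205 61 [-22. -20. -16.] [-20.  -0.  22.]
213 28 [-22. -19. -17.] [-17.   1.  18.]
rim 968 [-74.06663353  75.01841355] [-68.90442654  71.12023863] ((0.6691436767578125, 2.51666259765625), (150.00833129882812, 143.6295928955078), 0.20205113291740417)
keeper 88 [ 40.15509048  -9.89149864 126.3982391 ] [ 53.95224995  12.31823434 135.98539646] [ 46.58563352   0.5353436  132.43068924]
```

View pics/crops.png

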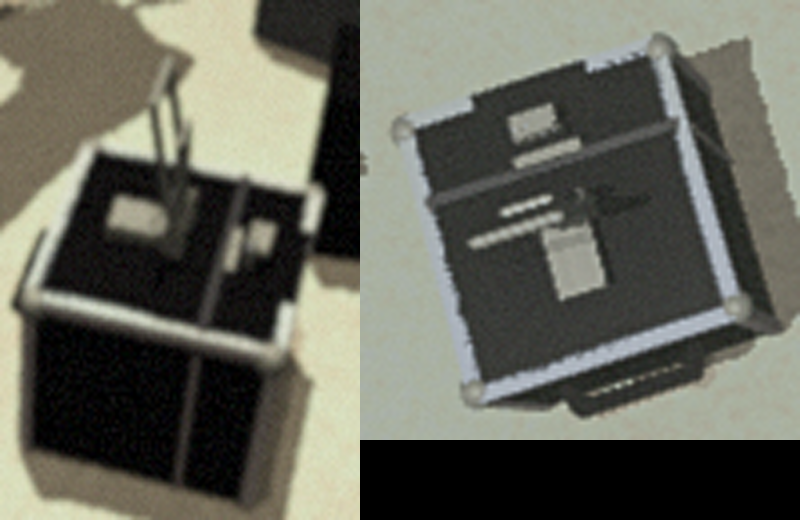

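The crops show the latch in the expected layout: keeper on the far side, loop leaning back on the upright lever. The measured frame agrees with the given sizes: centre (0.581, 0.227), yaw 17°, keeper x 40–53 mm, bar at x −20 mm and z 210 mm. I'll close the fingers and come in on the −x side of the lever, with tool y along case x.

Request:
{"op": "move_arm", "data": {
  "motion": [
    {"delta_rot":[0,0,-0.1],"travel":[1.0,-1.5,0],"fingers":0},
    {"delta_rot":[0,0,-0.1],"travel":[2.0,-3,0],"fingers":0},
    {"delta_rot":[0,0,-0.1],"travel":[2.0,-3,0],"fingers":0},
    {"delta_rot":[0,0,-0.1],"travel":[2.0,-3,0],"fingers":0},
    {"delta_rot":[0,0,-0.1],"travel":[2.0,-3,0],"fingers":0},
    {"delta_rot":[0,0,-0.1],"travel":[2.0,-3,0],"fingers":0},
    {"delta_rot":[0,0,-0.1],"travel":[2.0,-3,0],"fingers":0},
    {"delta_rot":[0,0,-0.1],"travel":[2.0,-3,0],"fingers":0},
    {"delta_rot":[0,0,-0.1],"travel":[2.0,-3,0],"fingers":0},
    {"delta_rot":[0,0,0],"travel":[2.0,-3,0],"fingers":0}
  ],
  "grip_force": 10
}}

```text
clock: 0.93
tcp_pos: [0.4278, 0.3184, 0.2375]
orientation: [[-0.288, 0.958, -0.0], [0.958, 0.288, -0.0], [-0.0, -0.0, -1.0]]
force: [0.9, 1.1, 0.1]
grip_width: 0.322
grip_force: 0.0
```

Request:
{"op": "move_arm", "data": {
  "motion": [
    {"delta_rot":[0,0,0],"travel":[2,-2.9,0],"fingers":0},
    {"delta_rot":[0,0,0],"travel":[2,-2.9,0],"fingers":0},
    {"delta_rot":[0,0,0],"travel":[2,-2.9,0],"fingers":0},
    {"delta_rot":[0,0,0],"travel":[2,-2.8,-1],"fingers":0},
    {"delta_rot":[0,0,0],"travel":[0.2,0,-2],"fingers":0},
    {"delta_rot":[0,0,0],"travel":[0,0,-1.8],"fingers":0},
    {"delta_rot":[0,0,0],"travel":[0,0,0],"fingers":0},
    {"delta_rot":[0,0,0],"travel":[0,0,0],"fingers":0}
  ]
}}

```text
clock: 1.6
tcp_pos: [0.5082, 0.2048, 0.1887]
orientation: [[-0.293, 0.956, -0.003], [0.956, 0.293, -0.001], [-0.0, -0.003, -1.0]]
force: [0.1, -0.1, -0.4]
grip_width: 0.006
grip_force: 0.0
```

```bash
cat >> h.py <<'E'
C=np.array([.581,.227]);_a=np.radians(17.2);ex=np.array([np.cos(_a),np.sin(_a)]);ey=np.array([-ex[1],ex[0]])
def loc(W): return np.concatenate([((W[...,:2]-C)@ex)[...,None],((W[...,:2]-C)@ey)[...,None],W[...,2:]],-1)*1000
E
python3 - <<'E'
from h import *
o=r.observe();print(loc(np.array(o["tcp_pos"])),o["grip_width"],o["force"])
c=cap("scene");cr=c["pixels"][30:200,300:480];cv2.imwrite("pics/s2.png",cv2.cvtColor(cv2.resize(cr,None,fx=3,fy=3),cv2.COLOR_RGB2BGR))
E
```

```text
[-76.11891223   0.35861956 188.68717718] 0.006176059094565175 [ 0.13268655 -0.13757315 -0.36669107]
```

View pics/s2.png

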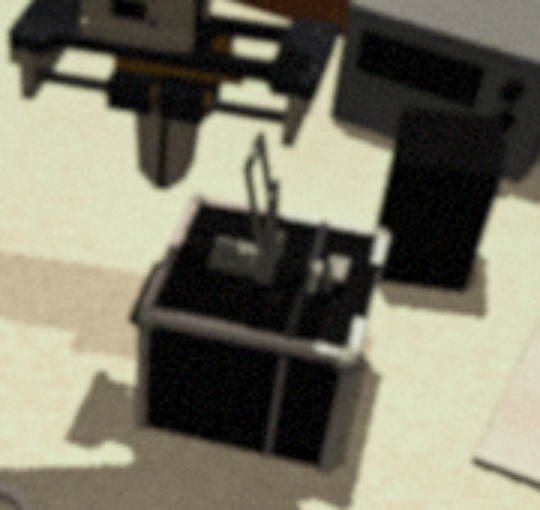

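The closed fingers stand to the left of the upright lever, at crop (165,180) against lever and loop at (262,190), well clear of the case. Now I push along case +x.

Request:
{"op": "move_arm", "data": {
  "motion": [
    {"delta_rot":[0,0,0],"travel":[1.43,0.44,-1.3],"fingers":0},
    {"delta_rot":[0,0,0],"travel":[0.955,0.296,0],"fingers":0},
    {"delta_rot":[0,0,0],"travel":[0.955,0.296,0],"fingers":0},
    {"delta_rot":[0,0,0],"travel":[0.955,0.296,0],"fingers":0},
    {"delta_rot":[0,0,0],"travel":[0.955,0.296,0],"fingers":0},
    {"delta_rot":[0,0,0],"travel":[0.955,0.296,0],"fingers":0},
    {"delta_rot":[0,0,0],"travel":[0.48,0.15,0],"fingers":0},
    {"delta_rot":[0,0,0],"travel":[0,0,0],"fingers":0}
  ]
}}

```text
clock: 2.32
tcp_pos: [0.5776, 0.2266, 0.1776]
orientation: [[-0.293, 0.956, 0.002], [0.956, 0.293, 0.001], [0.0, 0.002, -1.0]]
force: [-0.3, -0.2, 0.4]
grip_width: 0.006
grip_force: 0.0
```

```bash
cat > look.py <<'E'
from h import *
o=r.observe();print(loc(np.array(o["tcp_pos"])).round(1),np.array(o["force"]).round(1))
for n in("scene","top"):
    c=cap(n);L=loc(pts(c));m=(abs(L[...,1])<26)&(L[...,0]>-60)&(L[...,0]<85)&(L[...,2]>123)&(L[...,2]<225)
    q=L[m];print(n)
    for x in range(-60,85,8):
        s=q[(q[:,0]>=x)&(q[:,0]<x+8)]
        if len(s):print(x,len(s),"z",np.percentile(s[:,2],[5,50,95]).round(),"y",np.percentile(s[:,1],[2,50,98]).round())
    if n=="scene": cv2.imwrite("pics/last.png",cv2.cvtColor(cv2.resize(c["pixels"][30:200,300:480],None,fx=3,fy=3),cv2.COLOR_RGB2BGR))
E
python3 look.py; cp pics/last.png pics/s3.png
```

```text
[ -3.3   0.6 177.6] [-0.3 -0.2  0.4]
scene
-44 24 z [124. 128. 131.] y [-11.  -3.  11.]
-36 36 z [124. 129. 131.] y [-11.  -2.  13.]
-28 65 z [125. 130. 216.] y [-12.  -9.  12.]
-20 120 z [127. 188. 217.] y [-11.  -9.  11.]
-12 147 z [128. 185. 218.] y [-14.  -9.  16.]
-4 159 z [128. 175. 215.] y [-19. -10.   9.]
4 130 z [151. 185. 217.] y [-20. -10.   8.]
12 64 z [153. 183. 214.] y [-20.  -6.  22.]
20 20 z [152. 155. 157.] y [-20. -18.  21.]
28 23 z [152. 156. 157.] y [-19.  17.  22.]
36 38 z [127. 135. 158.] y [-20.  -8.  21.]
44 50 z [131. 134. 159.] y [-19.  -3.  20.]
52 23 z [155. 158. 160.] y [-20.   5.  24.]
60 42 z [158. 160. 161.] y [-20.  -3.  20.]
top
-44 17 z [126. 129. 131.] y [-11.  -5.  10.]
-36 24 z [127. 128. 130.] y [-11.  -6.   9.]
-28 28 z [126. 129. 131.] y [-11.  -6.   9.]
-20 26 z [126. 128. 130.] y [-11.  -7.   9.]
-12 5 z [125. 129. 135.] y [-15. -13. -11.]
-4 16 z [125. 138. 155.] y [-20. -15. -13.]
4 10 z [138. 150. 152.] y [-20. -18. -15.]
12 10 z [144. 146. 149.] y [-20. -18. -16.]
20 11 z [143. 145. 148.] y [-21. -18. -17.]
28 11 z [131. 141. 142.] y [-21. -18. -12.]
36 9 z [136. 139. 140.] y [-20. -18. -16.]
44 11 z [133. 136. 137.] y [-20. -19. -16.]
52 10 z [129. 132. 135.] y [-20. -18. -12.]
60 10 z [130. 131. 133.] y [-20. -14.  -9.]
```

View pics/s3.png

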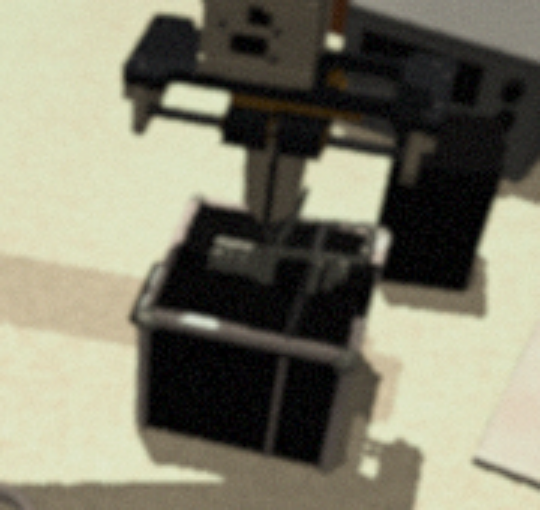

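The loop is tipping over toward the keeper, along crop (275,250)–(345,260). By the next frame its end is at x≈65 mm, z≈131 mm, beyond the keeper. I push the lever a bit further toward its stop.

Request:
{"op": "move_arm", "data": {
  "motion": [
    {"delta_rot":[0,0,0],"travel":[0.3,0.09,0],"fingers":0},
    {"delta_rot":[0,0,0],"travel":[0.3,0.09,0],"fingers":0},
    {"delta_rot":[0,0,0],"travel":[0.3,0.09,0],"fingers":0},
    {"delta_rot":[0,0,0],"travel":[0,0,0],"fingers":0}
  ]
}}

```text
clock: 2.75
tcp_pos: [0.5857, 0.2287, 0.1769]
orientation: [[-0.293, 0.956, 0.001], [0.956, 0.293, 0.0], [0.0, 0.001, -1.0]]
force: [0.4, -0.2, -0.0]
grip_width: 0.008
grip_force: 0.0
```

```bash
python3 look.py
```

```text
[  5.    0.2 176.9] [ 0.4 -0.2 -0. ]
scene
-44 26 z [124. 129. 130.] y [-10.  -2.  13.]
-36 34 z [124. 129. 130.] y [-11.  -2.  13.]
-28 38 z [124. 129. 131.] y [-12.  -2.  12.]
-20 64 z [126. 130. 216.] y [-12.  -9.  13.]
-12 123 z [128. 187. 215.] y [-14. -10.  15.]
-4 162 z [128. 178. 217.] y [-17. -10.   8.]
4 134 z [148. 183. 214.] y [-19. -10.   5.]
12 121 z [144. 187. 215.] y [-20. -10.  19.]
20 65 z [139. 180. 215.] y [-20.  -9.  22.]
28 20 z [135. 137. 140.] y [-19.   0.  22.]
36 42 z [129. 133. 136.] y [-20.  -3.  22.]
44 53 z [127. 132. 135.] y [-20.  -3.  21.]
52 36 z [124. 125. 128.] y [-19.   0.  21.]
60 9 z [123. 124. 125.] y [-16.   2.  15.]
top
-44 12 z [124. 128. 131.] y [-11.  -7.  -4.]
-36 25 z [125. 129. 130.] y [-11.  -7.   9.]
-28 26 z [124. 128. 131.] y [-11.  -7.   9.]
-20 25 z [126. 129. 131.] y [-11.  -6.   9.]
-12 30 z [125. 130. 136.] y [-15.  -8.   9.]
-4 15 z [126. 132. 150.] y [-18. -15.   4.]
4 12 z [127. 148. 152.] y [-20. -18. -14.]
12 9 z [144. 147. 149.] y [-20. -19. -17.]
20 10 z [141. 142. 144.] y [-20. -18. -16.]
28 8 z [136. 139. 142.] y [-20. -18. -17.]
36 10 z [132. 134. 138.] y [-20. -18. -16.]
44 8 z [129. 130. 132.] y [-20. -18. -16.]
52 9 z [124. 126. 128.] y [-20. -18. -15.]
60 6 z [123. 125. 127.] y [-20. -16. -11.]
```

The bar is now down at x≈63 mm, z≈124 mm, behind the keeper. I lift, go over the lever and come down on its +x side.

Request:
{"op": "move_arm", "data": {
  "motion": [
    {"delta_rot":[0,0,0],"travel":[-0.6,-0.18,1],"fingers":0},
    {"delta_rot":[0,0,0],"travel":[0,0,3],"fingers":0},
    {"delta_rot":[0,0,0],"travel":[1.91,0.59,0.5],"fingers":0},
    {"delta_rot":[0,0,0],"travel":[2.4,0.74,0],"fingers":0},
    {"delta_rot":[0,0,0],"travel":[1.91,0.59,0],"fingers":0},
    {"delta_rot":[0,0,0],"travel":[0,0,-2],"fingers":0},
    {"delta_rot":[0,0,0],"travel":[0,0,-2.5],"fingers":0},
    {"delta_rot":[0,0,0],"travel":[0,0,0],"fingers":0}
  ]
}}

```text
clock: 3.52
tcp_pos: [0.6382, 0.2446, 0.1723]
orientation: [[-0.293, 0.956, -0.007], [0.956, 0.293, -0.003], [-0.001, -0.008, -1.0]]
force: [-1.0, -0.4, -1.4]
grip_width: 0.005
grip_force: 0.0
```

```bash
python3 look.py; cp pics/last.png pics/s4.png
```

```text
[ 5.990e+01 -1.000e-01  1.723e+02] [-1.  -0.4 -1.4]
scene
-44 25 z [125. 129. 131.] y [-12.  -3.  12.]
-36 33 z [126. 129. 130.] y [-11.  -1.  11.]
-28 38 z [125. 129. 130.] y [-11.  -3.  12.]
-20 34 z [126. 129. 131.] y [-12.  -3.  14.]
-12 37 z [125. 130. 138.] y [-16.  -4.  15.]
-4 63 z [126. 139. 153.] y [-18. -12.  17.]
4 53 z [129. 153. 161.] y [-19.  -9.  19.]
12 53 z [143. 165. 177.] y [-21.  -8.  21.]
20 46 z [139. 144. 182.] y [-21.  -3.  21.]
28 22 z [124. 137. 139.] y [-20.  -0.  23.]
36 84 z [130. 137. 212.] y [-20. -10.  21.]
44 142 z [128. 178. 210.] y [-19. -10.  19.]
52 141 z [124. 181. 211.] y [-18.  -9.  20.]
60 105 z [125. 187. 211.] y [-14. -10.   8.]
68 80 z [173. 193. 212.] y [-12. -11.  -9.]
76 7 z [197. 206. 212.] y [-12. -11.  -8.]
top
-44 29 z [123. 128. 130.] y [-11.   0.  12.]
-36 56 z [125. 129. 131.] y [-11.  -0.  12.]
-28 52 z [126. 130. 131.] y [-11.   0.  11.]
-20 54 z [126. 129. 130.] y [-11.   0.  12.]
-12 55 z [125. 129. 131.] y [-14.  -0.  14.]
-4 12 z [123. 134. 155.] y [-18. -15.  -9.]
4 16 z [135. 151. 153.] y [-20. -17. -11.]
12 9 z [145. 147. 147.] y [-20. -19. -16.]
20 16 z [135. 143. 180.] y [-20. -17.  -5.]
28 9 z [124. 139. 140.] y [-20. -18.  -5.]
36 27 z [126. 133. 186.] y [-20.  -9.   7.]
44 26 z [128. 132. 135.] y [-20.  -8.   7.]
52 16 z [124. 126. 133.] y [-20. -15.   6.]
60 9 z [123. 124. 125.] y [-19. -10.  -4.]
```

View pics/s4.png

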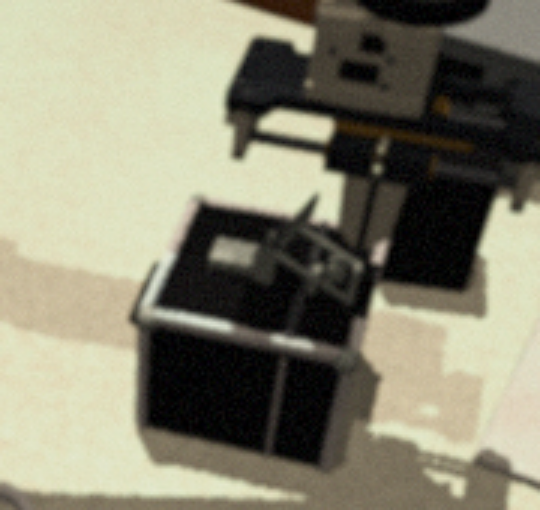

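The loop lies over the keeper, with its bar at crop (345,290) beyond the lip, and the lever leans at about 2.0 rad. The finger is on its +x side. I push back along −x in an arc.

Request:
{"op": "move_arm", "data": {
  "motion": [
    {"delta_rot":[0,0,0],"travel":[-0.955,-0.296,0.2],"fingers":0},
    {"delta_rot":[0,0,0],"travel":[-0.67,-0.207,0.2],"fingers":0},
    {"delta_rot":[0,0,0],"travel":[-0.67,-0.207,0.2],"fingers":0},
    {"delta_rot":[0,0,0],"travel":[-0.67,-0.207,0.2],"fingers":0},
    {"delta_rot":[0,0,0],"travel":[-0.67,-0.207,0.1],"fingers":0},
    {"delta_rot":[0,0,0],"travel":[-0.48,-0.148,0],"fingers":0},
    {"delta_rot":[0,0,0],"travel":[0,0,0],"fingers":0}
  ]
}}

```text
clock: 4.2
tcp_pos: [0.6028, 0.2341, 0.1904]
orientation: [[-0.293, 0.956, 0.009], [0.956, 0.293, 0.003], [0.001, 0.009, -1.0]]
force: [2.3, 0.4, 10.5]
grip_width: 0.006
grip_force: 4.5
```

```bash
python3 look.py; cp pics/last.png pics/s5.png
```

```text
[ 22.9   0.3 190.4] [ 2.3  0.4 10.5]
scene
-44 24 z [124. 129. 131.] y [-11.  -4.  11.]
-36 36 z [124. 129. 130.] y [-11.  -1.  12.]
-28 35 z [124. 129. 131.] y [-11.  -2.  12.]
-20 38 z [124. 129. 131.] y [-12.  -4.  12.]
-12 30 z [125. 130. 140.] y [-15.  -8.  13.]
-4 94 z [126. 150. 213.] y [-19. -11.  19.]
4 120 z [136. 193. 221.] y [-19. -10.  20.]
12 110 z [143. 198. 223.] y [-19. -10.  19.]
20 106 z [138. 197. 223.] y [-19. -10.  21.]
28 95 z [134. 201. 222.] y [-20. -10.  20.]
36 71 z [127. 134. 222.] y [-20.  -8.  21.]
44 49 z [125. 132. 134.] y [-21.  -3.  21.]
52 32 z [123. 125. 127.] y [-18.  -0.  20.]
top
-60 1 z [123. 123. 123.] y [-4. -4. -4.]
-44 4 z [126. 127. 130.] y [-11. -10.  -9.]
-36 16 z [127. 129. 131.] y [-11.  -8.  -2.]
-28 26 z [126. 128. 131.] y [-11.  -6.  -0.]
-20 26 z [125. 129. 131.] y [-11.  -6.  -0.]
-12 38 z [124. 129. 133.] y [-15.  -6.  12.]
-4 70 z [128. 149. 155.] y [-20.  -9.  11.]
4 25 z [149. 163. 176.] y [-20. -10.   4.]
12 12 z [143. 145. 147.] y [-21. -19. -16.]
20 7 z [139. 142. 144.] y [-20. -20. -17.]
28 13 z [124. 137. 138.] y [-23. -19. -12.]
36 10 z [128. 133. 137.] y [-20. -18.  -9.]
44 17 z [125. 129. 132.] y [-20. -17.  -8.]
52 16 z [123. 125. 129.] y [-19. -13.  -8.]
```

View pics/s5.png

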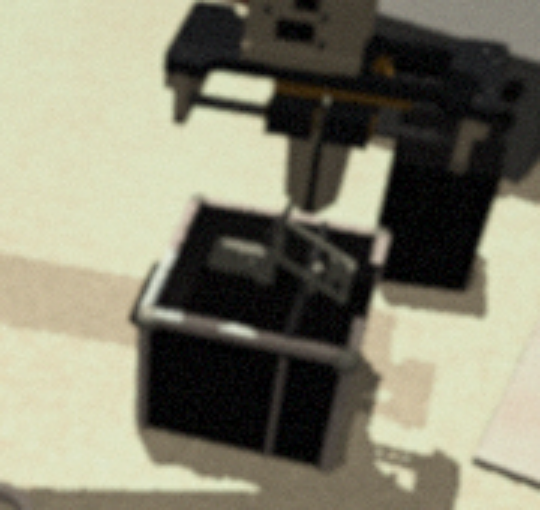

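The hook is holding, with the bar at x≈57 mm and z≈124 mm. But the lever tip is riding on the bevelled fingertip, giving 10 N upward. I'll back off and push again deeper.

Request:
{"op": "move_arm", "data": {
  "motion": [
    {"delta_rot":[0,0,0],"travel":[1.72,0.53,0],"fingers":0},
    {"delta_rot":[0,0,0],"travel":[0.3,0.09,-0.6],"fingers":0},
    {"delta_rot":[0,0,0],"travel":[0,0,-1.2],"fingers":0},
    {"delta_rot":[0,0,0],"travel":[0,0,0],"fingers":0},
    {"delta_rot":[0,0,0],"travel":[-0.76,-0.237,0],"fingers":0},
    {"delta_rot":[0,0,0],"travel":[-0.76,-0.237,0],"fingers":0},
    {"delta_rot":[0,0,0],"travel":[-0.76,-0.237,0],"fingers":0},
    {"delta_rot":[0,0,0],"travel":[-0.57,-0.177,0],"fingers":0},
    {"delta_rot":[0,0,0],"travel":[0,0,0],"fingers":0}
  ]
}}

```text
clock: 5.05
tcp_pos: [0.5903, 0.2301, 0.1681]
orientation: [[-0.293, 0.956, -0.001], [0.956, 0.293, -0.0], [0.0, -0.001, -1.0]]
force: [0.5, 0.3, -0.3]
grip_width: 0.001
grip_force: 0.0
```

```bash
python3 look.py
```

```text
[  9.8   0.2 168.1] [ 0.5  0.3 -0.3]
scene
-44 23 z [125. 129. 131.] y [-11.  -3.  11.]
-36 36 z [126. 129. 130.] y [-11.  -2.  12.]
-28 36 z [124. 129. 131.] y [-11.  -3.  13.]
-20 63 z [126. 169. 184.] y [-11.  -5.  12.]
-12 135 z [128. 167. 206.] y [-19. -10.  -0.]
-4 156 z [127. 167. 207.] y [-19. -10.  14.]
4 120 z [134. 180. 209.] y [-20.  -9.  15.]
12 107 z [138. 182. 208.] y [-19. -10.  20.]
20 82 z [134. 185. 208.] y [-19. -10.  20.]
28 24 z [128. 132. 136.] y [-21.   9.  21.]
36 43 z [126. 131. 135.] y [-20.  -6.  22.]
44 51 z [124. 132. 134.] y [-21.  -6.  13.]
top
-44 6 z [128. 129. 130.] y [-11.  -9.  -6.]
-36 14 z [125. 129. 131.] y [-11.  -9.   2.]
-28 22 z [126. 129. 131.] y [-11.  -7.   6.]
-20 23 z [125. 129. 184.] y [-11.  -8.   7.]
-12 34 z [125. 149. 153.] y [-20. -11.   6.]
-4 10 z [130. 147. 150.] y [-21. -19. -11.]
4 8 z [142. 145. 146.] y [-20. -19. -18.]
12 10 z [137. 141. 142.] y [-20. -19. -17.]
20 9 z [134. 136. 139.] y [-20. -18. -16.]
28 10 z [126. 133. 135.] y [-20. -19. -14.]
36 10 z [127. 130. 132.] y [-21. -18. -16.]
44 13 z [124. 126. 129.] y [-20. -18. -13.]
```

The hook is engaged, with the bar at about x 49 mm, z 125 mm, and the lever at about 1.25 rad. I continue the closing arc.

Request:
{"op": "move_arm", "data": {
  "motion": [
    {"delta_rot":[0,0,0],"travel":[-0.38,-0.118,0],"fingers":0},
    {"delta_rot":[0,0,0],"travel":[-0.38,-0.118,0],"fingers":0},
    {"delta_rot":[0,0,0],"travel":[-0.38,-0.118,-0.1],"fingers":0},
    {"delta_rot":[0,0,0],"travel":[-0.38,-0.118,-0.1],"fingers":0},
    {"delta_rot":[0,0,0],"travel":[-0.38,-0.118,-0.2],"fingers":0},
    {"delta_rot":[0,0,0],"travel":[-0.38,-0.118,-0.2],"fingers":0},
    {"delta_rot":[0,0,0],"travel":[-0.38,-0.118,-0.4],"fingers":0},
    {"delta_rot":[0,0,0],"travel":[-0.2,-0.06,-0.4],"fingers":0},
    {"delta_rot":[0,0,0],"travel":[0,0,-0.3],"fingers":0},
    {"delta_rot":[0,0,0],"travel":[0,0,0],"fingers":0}
  ]
}}

```text
clock: 5.98
tcp_pos: [0.5618, 0.2211, 0.1492]
orientation: [[-0.293, 0.956, -0.003], [0.956, 0.293, -0.001], [-0.0, -0.003, -1.0]]
force: [0.1, -0.3, -0.2]
grip_width: 0.003
grip_force: 0.0
```

```bash
python3 look.py; cp pics/last.png pics/s6.png
```

```text
[-2.010e+01  1.000e-01  1.492e+02] [ 0.1 -0.3 -0.2]
scene
-60 4 z [134. 136. 137.] y [-9. -6.  7.]
-52 31 z [135. 137. 138.] y [-12.   0.  14.]
-44 74 z [127. 153. 187.] y [-12. -10.   5.]
-36 102 z [126. 159. 187.] y [-12. -10.  -4.]
-28 123 z [129. 166. 214.] y [-17.  -9.   1.]
-20 104 z [133. 159. 188.] y [-20. -10.  -5.]
-12 122 z [131. 156. 186.] y [-20. -10.  13.]
-4 77 z [126. 138. 176.] y [-20.  -4.  16.]
4 41 z [129. 132. 224.] y [-21.   7.  26.]
12 22 z [127. 130. 221.] y [-21.  19.  25.]
20 27 z [127. 130. 222.] y [-22.  17.  25.]
28 28 z [127. 130. 221.] y [-25.  18.  26.]
36 56 z [126. 132. 135.] y [-20.  -6.  22.]
44 36 z [127. 132. 156.] y [-26.  -7.  20.]
60 1 z [207. 207. 207.] y [-20. -20. -20.]
top
-60 6 z [219. 222. 223.] y [-26. -25. -23.]
-52 6 z [136. 136. 221.] y [-23.  -2.  -1.]
-44 7 z [131. 137. 199.] y [-23.  -3.  -1.]
-20 7 z [131. 220. 223.] y [-26. -24. -19.]
-12 4 z [132. 133. 170.] y [-20. -20. -12.]
-4 10 z [130. 133. 137.] y [-21. -19. -14.]
4 3 z [130. 131. 132.] y [-21. -20. -20.]
12 9 z [129. 219. 222.] y [-25. -22. -19.]
20 11 z [126. 218. 221.] y [-26. -23. -19.]
28 10 z [127. 131. 222.] y [-26. -20. -18.]
36 19 z [127. 131. 221.] y [-26. -18.  -1.]
44 24 z [125. 129. 220.] y [-25. -15.  -1.]
```

View pics/s6.png

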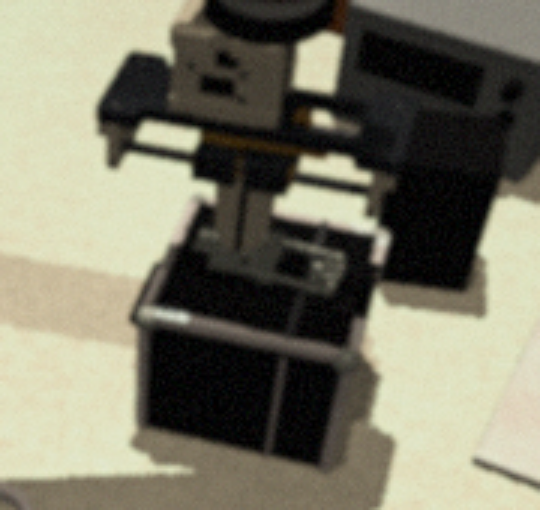

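The lever has snapped flat: its top is at 136–137 mm at x −52 mm. The loop lies flat over the keeper at crop (325,275). A light extra press, then I lift away.

Request:
{"op": "move_arm", "data": {
  "motion": [
    {"delta_rot":[0,0,0],"travel":[-0.38,-0.118,-0.2],"fingers":0},
    {"delta_rot":[0,0,0],"travel":[0,0,-0.2],"fingers":0},
    {"delta_rot":[0,0,0],"travel":[0,0,0],"fingers":0},
    {"delta_rot":[0,0,0],"travel":[0,0,1],"fingers":0},
    {"delta_rot":[0,0,0],"travel":[0,0,3],"fingers":0},
    {"delta_rot":[0,0,0],"travel":[-2,-0.6,3],"fingers":0},
    {"delta_rot":[0,0,0],"travel":[-3.5,-1,1],"fingers":0},
    {"delta_rot":[0,0,0],"travel":[-3.5,-1,0],"fingers":0},
    {"delta_rot":[0,0,0],"travel":[-3,-1,0],"fingers":0},
    {"delta_rot":[0,0,0],"travel":[0,0,0],"fingers":0}
  ]
}}

```text
clock: 6.92
tcp_pos: [0.4332, 0.1823, 0.2263]
orientation: [[-0.294, 0.956, -0.005], [0.956, 0.294, -0.002], [-0.001, -0.005, -1.0]]
force: [-0.9, -0.2, -0.6]
grip_width: 0.005
grip_force: 0.0
```

```bash
python3 look.py
```

```text
[-154.4    1.   226.3] [-0.9 -0.2 -0.6]
scene
-60 2 z [136. 136. 137.] y [-10.  -0.   9.]
-52 34 z [135. 137. 138.] y [-11.  -1.  12.]
-44 43 z [126. 136. 138.] y [-12.  -4.  13.]
-36 45 z [125. 136. 138.] y [-11.  -7.  11.]
-28 47 z [125. 135. 138.] y [-11.  -6.  12.]
-20 53 z [131. 136. 138.] y [-19.  -4.  21.]
-12 53 z [130. 136. 138.] y [-21.  -7.  19.]
-4 70 z [126. 137. 141.] y [-19.  -3.  16.]
4 22 z [127. 131. 132.] y [-19.  -0.  23.]
12 19 z [128. 130. 132.] y [-21.  18.  21.]
20 21 z [127. 129. 132.] y [-20. -15.  21.]
28 20 z [126. 129. 131.] y [-20.  -3.  21.]
36 53 z [126. 131. 135.] y [-19.  -6.  21.]
44 35 z [127. 132. 134.] y [-18.  -4.  20.]
top
-52 36 z [134. 136. 138.] y [-11.  -3.  10.]
-44 32 z [133. 137. 139.] y [-11.  -5.   1.]
-36 44 z [126. 136. 138.] y [-12.  -4.   7.]
-28 51 z [127. 136. 138.] y [-11.  -2.  11.]
-20 87 z [131. 136. 138.] y [-19.   0.  20.]
-12 80 z [129. 136. 139.] y [-20.  -1.  21.]
-4 91 z [131. 137. 140.] y [-20.  -0.  21.]
4 29 z [129. 132. 140.] y [-20. -14.  22.]
12 22 z [128. 130. 132.] y [-22.   1.  22.]
20 20 z [128. 131. 133.] y [-20.   1.  22.]
28 25 z [124. 128. 130.] y [-20.  -5.  21.]
36 73 z [125. 131. 135.] y [-20.   1.  21.]
44 72 z [126. 131. 134.] y [-20.  -1.  21.]
```

The lever is flat at 136–137 mm, the loop is caught under the lip and the robot is clear.

```bash
python3 -c "
from bench import r
print(r.job_done())"
```

```text
the job is handed in; nothing more can be done
None
```

The open case's loop is hooked under its keeper and its lever measured flat (top at about 137 mm). The closed case was not touched, and the job was handed in at about 7 s with the robot clear; no verdict was returned.

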